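# Hang a wire-spool bar in the two latched hooks of a dereeler

## Robot

A 6-joint arm with a two-finger parallel gripper is mounted at the origin on a cart in front of the work surface, level with it; the furniture and walls round the work are solid. World frame = base frame: x ahead of the robot, y to its left, z up, the work surface at z = 0. Lengths are in mm, angles in rad, forces in N, time in s.
With the tool pointing down it reaches from about 300 to 775 mm from the base axis. Payload 14.6 kg.
Tool frame: the origin (TCP) lies on the centre line of the jaws, within the pads' length; the fingertips stand 19 mm ahead of it and the grasp point (between the pads) is the TCP (bot.tip_reach is the distance from the TCP to the fingertips, in mm); y points along the fingers, x is the direction in which the jaws open and shut, and the axes are right-handed (so a half turn about y gives the same grasp; the last joint's range is limited). The gripper opens to 85 mm and grips with 20 to 120 N. Pads are 22 mm wide; open, the fingers measure 114 mm over their backs; the gripper's body (76 mm by 85 mm) begins 54 mm behind the grasp point. The pads swing forward as they close: fully open they stand 13 mm farther back than shut.
Start: joints at [-1.356, 0.3, 1.521, -0, 1.321, -0.067], TCP at [152.94, -528.298, 250.281] pointing down, gripper open.
Joint ranges: [-3.03, 3.03], [-0.79, 2.21], [0.23, 2.52], [-1.04, 4.18], [0, 3.07], [-2.55, 2.55]. Speed limits (rad/s): [2.22, 2.22, 2.57, 3.14, 3.14, 3.14].

## Interface

Orientations are given as a unit quaternion [w, x, y, z].
In Python, from rig import bot gives the robot as it stands. Calls block until the motion is done:
- bot.move_to(position, orientation): joint-space move of the TCP to a pose.
- bot.servo_line(position, attitude=None, speed=150, until_force=None): straight line of the TCP; attitude=None keeps the orientation; speed is the mean speed in mm/s. With until_force (N) it stops when the force on the tool has changed by that much, and returns True; else False.
- bot.move_joints(angles): joint-space move.
- bot.move_gripper(opening, grip_force=None): finger opening in mm; grip_force is the grip in N (None keeps the last); returns when the fingers have stopped.
- bot.dwell(seconds).
- bot.ik(position, orientation): joint angles nearest the present ones, or None.
- bot.read_state(): the state.
- bot.read_camera(name): name is "side" or "top" or "wrist"; returns a dict with "image" (420x560x3 uint8, blue, green, red), "depth" (420x560 float32, mm along the optical axis (not along the pixel's ray), 0 where there is no reading), "fovy" (degrees; the focal length in pixels is half the picture's height over the tangent of half this angle, whatever the lens; pixels are square), "cx", "cy" (the principal point, pixels), "eye" and "attitude" of the camera in the world; the wrist camera has in their place "mount" (4x4, takes a point from camera to tool coordinates, whose origin is the TCP and whose axes are the tool frame's). Camera axes: x right, y down, z forward; pixel columns grow to the right and rows downward; lengths in mm; the calibration is good to about 2 mm. The wrist camera is an equidistant fisheye: a pixel r from the principal point sees the ray r / f radians off the axis. A picture is of the moment at which its call begins: read the wrist's pose just before it.
A pose or a line that the arm cannot do raises bot.MotionError and nothing moves.
- bot.finish_job(): hands the job in, once; it reports no verdict.
The state is a dict: "clock": time; "joint_positions": joint angles; "qvel": joint speeds; "effort": joint torques, N m; "ee_pos": TCP position; "tool_rot": TCP orientation; "ft_force": force on the tool from outside, world axes, zero at the start; "moment": the same for the moment, N m; "grip_width": finger opening in mm.
Only numpy, scipy, OpenCV 4.12 (cv2) and the standard library are available. Lean on these libraries where they do the work, as an engineer would, in place of code of your own. Each camera call takes 0.05 s, during which the arm holds its last target. There are 200 camera calls.

## Task

Take the bar with the two wire spools off its wooden rest and hang it in the two hooks of the dereeler stand: press it down past both spring latches until both ends are firmly home at the bottom of their hooks, then tug it gently upwards so that both latches take the pull, to make sure that both have closed over it. Let it back down into the hooks before you let go, keep every push and pull gentle (under 20 N on either hook), and do not shift the small things lying about.

Things in the scene. Friction and masses are not known exactly. Their poses are not given: they have to be found in the camera images.
- spool_bar: Steel bar, 300 mm long, 10 mm diameter, carrying two wire spools about 50 mm across (pale and black flanges); 0.5 kg in all. Origin: middle of its axis; it lies along its y axis, at the start in the rest, axis 55 mm above the bench. At the middle is a knurled grip sleeve, 16 mm diameter, 44 mm long, no spool within 45 mm: grasp it there from above, fingers closing across the bar. It may hang either way round.
- bar_left (a point): Middle of the bar's journal at +125 mm along the bar's y axis: bare 10 mm rod, 14 mm long between two collars of 18 mm diameter; this goes into a hook. Held at the sleeve, the bar can tilt a little in the fingers when one end meets its hook first, and so fits itself to hooks that are not level.
- bar_right (a point): Middle of the bar's journal at -125 mm along the bar's y axis; same sizes as the other.
- rest: Fixed wooden rest, 62 x 245 mm, with two V-blocks in which the bar lies; tops about 60 mm above the bench. Origin: centre of its underside; the bar lies along its y axis.
- stand: Fixed dereeler stand: steel base plate 82 x 315 x 8 mm with a post and hook at 125 mm either side along its y axis. Origin: underside, midway below the two hook pockets. x points from the hook tips to the posts (away from the robot); posts 22 to 40 mm behind the pockets, 155 mm tall. A thin wire guide rod, top 35 mm up, lies 24 mm in front of the pockets.
- post_left: Post of the stand's left (+y) hook. Origin: where the bar's axis lies when seated IF the hook is clamped at its lowest, 100 mm above the bench. Each hook sits 0 to 8 mm above that, each at its own height; this is NOT in the reported pose and must be felt or seen. Hook: 7 mm steel plate, open at the top, round-bottomed pocket 14 mm wide along x. Axes as the stand's.
- post_right: Post of the stand's right (-y) hook. Origin and sizes as for the left; its hook's height (0 to 8 mm up) is its own and not in the reported pose.
- mouth_left (a point): On the left post, 28 mm above its origin: where the bar's axis is as it first touches the spring latch of a hook at its lowest. The latch (hinged at the back) swings down under 2 to 5 N, lets the bar by and snaps shut over it about 10 mm above the seat. It cannot swing up: a bar pulled up from its seat stops against it after 12 to 14 mm. The mouth flares to about 20 mm along x.
- mouth_right (a point): The same point on the right post, with the same kind of latch.
- pliers: Small nippers with green grips, 36 x 117 x 11 mm, lying on the bench; bystander. Origin: centre of its underside.
- blue_tape: Roll of blue tape, 72 mm across, 19 mm high, lying flat; bystander. Origin: centre of its underside.
- glue: White glue bottle with a red nozzle, 44 mm across, 129 mm tall, standing; bystander. Origin: centre of its underside.
- pen: Marker pen, 133 mm long, 13 mm thick, lying; bystander. Origin: centre of its underside.

How it is judged (in metres and radians):
On the way, in this order (a step that is already met when the one before it is completed fails the run):
1. both ends are pressed home: each journal at the bottom of its hook, below its latch, bearing on the hook with more than 3 N (((x of bar_left in the frame of post_left between -0.004 and 0.004 m and y of bar_left in the frame of post_left between -0.006 and 0.006 m and z of bar_left in the frame of post_left between -0.002 and 0.0095 m and contact force between spool_bar and post_left above 3 N and x of bar_right in the frame of post_right between -0.004 and 0.004 m and y of bar_right in the frame of post_right between -0.006 and 0.006 m and z of bar_right in the frame of post_right between -0.002 and 0.0095 m and contact force between spool_bar and post_right above 3 N) or (x of bar_right in the frame of post_left between -0.004 and 0.004 m and y of bar_right in the frame of post_left between -0.006 and 0.006 m and z of bar_right in the frame of post_left between -0.002 and 0.0095 m and contact force between spool_bar and post_left above 3 N and x of bar_left in the frame of post_right between -0.004 and 0.004 m and y of bar_left in the frame of post_right between -0.006 and 0.006 m and z of bar_left in the frame of post_right between -0.002 and 0.0095 m and contact force between spool_bar and post_right above 3 N))), for 0.1 s.
2. the bar is tugged up against both latches at once, more than 1.5 N on each, and both hold it (((x of bar_left in the frame of post_left between -0.004 and 0.004 m and y of bar_left in the frame of post_left between -0.006 and 0.006 m and z of bar_left in the frame of post_left between 0.0105 and 0.0235 m and contact force between spool_bar and post_left above 1.5 N and x of bar_right in the frame of post_right between -0.004 and 0.004 m and y of bar_right in the frame of post_right between -0.006 and 0.006 m and z of bar_right in the frame of post_right between 0.0105 and 0.0235 m and contact force between spool_bar and post_right above 1.5 N) or (x of bar_right in the frame of post_left between -0.004 and 0.004 m and y of bar_right in the frame of post_left between -0.006 and 0.006 m and z of bar_right in the frame of post_left between 0.0105 and 0.0235 m and contact force between spool_bar and post_left above 1.5 N and x of bar_left in the frame of post_right between -0.004 and 0.004 m and y of bar_left in the frame of post_right between -0.006 and 0.006 m and z of bar_left in the frame of post_right between 0.0105 and 0.0235 m and contact force between spool_bar and post_right above 1.5 N))), for 0.1 s.
At the end, for the whole second after the job is handed in: both journals lie in their hooks (within 4 mm across, 6 mm along the bar), below the latches (axis no higher than 9.5 mm above the lowest seat), each carried by its hook, the bar released and at rest (((x of bar_left in the frame of post_left between -0.004 and 0.004 m and y of bar_left in the frame of post_left between -0.006 and 0.006 m and z of bar_left in the frame of post_left between -0.002 and 0.0095 m and contact force between spool_bar and post_left above 0.3 N and x of bar_right in the frame of post_right between -0.004 and 0.004 m and y of bar_right in the frame of post_right between -0.006 and 0.006 m and z of bar_right in the frame of post_right between -0.002 and 0.0095 m and contact force between spool_bar and post_right above 0.3 N) or (x of bar_right in the frame of post_left between -0.004 and 0.004 m and y of bar_right in the frame of post_left between -0.006 and 0.006 m and z of bar_right in the frame of post_left between -0.002 and 0.0095 m and contact force between spool_bar and post_left above 0.3 N and x of bar_left in the frame of post_right between -0.004 and 0.004 m and y of bar_left in the frame of post_right between -0.006 and 0.006 m and z of bar_left in the frame of post_right between -0.002 and 0.0095 m and contact force between spool_bar and post_right above 0.3 N)) and contact force between the fingers and spool_bar below 0.05 N and linear speed of spool_bar below 0.02 m/s and angular speed of spool_bar below 0.2 rad/s); the robot touches nothing.
It fails at once if more than 20 N between the bar and the left post with its hook and latch (contact force between spool_bar and post_left above 20 N).
It fails at once if more than 20 N between the bar and the right post with its hook and latch (contact force between spool_bar and post_right above 20 N).
It fails at once if the bar is let go while it is higher than the seats (middle over 111 mm up) (height (world z) of spool_bar above 0.111 m and contact force between the fingers and spool_bar below 0.05 N).
It fails at once if a bystander is shifted by more than 20 mm (distance of any of pliers, blue_tape, glue, pen from where it was at the start of the episode above 0.02 m).
It also fails if it takes over 58 s, if anything falls off the work surface, if the arm or the gripper's body presses on something with over 40 N, if the wrist force passes 120 N, or if a joint passes its speed limit or range.

## Working session

There is one attempt and no reset: what is moved stays moved. The work goes in short steps, each a Python script; the robot and the scene stay as the last script left them, time stands still between calls to the robot, and variables do not carry over. Pictures are saved under pics/ and viewed, about 8 in all and at most 12, crops included, and the job is handed in when it is done.

```bash
ls; mkdir -p pics; python3 - <<'E'
from rig import bot
import numpy as np, cv2
for n in ("top","side"):
    c=bot.read_camera(n); cv2.imwrite(f"pics/{n}0.png",c["image"]); np.save(f"pics/{n}0.npy",c["depth"])
    print(n,{k:c[k] for k in ("fovy","cx","cy","eye","attitude")}, (c["depth"]>0).mean())
s=bot.read_state(); print(s)
c=bot.read_camera("wrist"); print(c["mount"],c["fovy"])
E
```

```text
pics
top {'fovy': 50.13912307101903, 'cx': 277.6685338111142, 'cy': 209.77624112289664, 'eye': array([ 385.8654382 , -146.66694016, 1180.94049546]), 'attitude': array([ 0.0408062 , -0.70259949,  0.70968307, -0.03222974])} 0.9959948979591837
side {'fovy': 42.309492644055595, 'cx': 273.7156020462965, 'cy': 209.48878829283973, 'eye': array([ -149.38858584, -1157.12719037,   728.29509094]), 'attitude': array([-0.50272885,  0.81378855, -0.2543538 ,  0.14253438])} 0.8277125850340136
{'clock': 0.1, 'joint_positions': array([-1.35564389e+00,  3.00422187e-01,  1.52150860e+00,  2.07287361e-05,
        1.32070549e+00, -6.66041083e-02]), 'qvel': array([-2.63466279e-04, -1.97532668e-03, -2.92942963e-03,  1.15070133e-05,
        1.77888071e-03,  5.54780194e-04]), 'effort': array([ 2.29730962e-03, -5.44376493e+01, -3.62369800e+01, -5.62647102e-07,
        3.00696760e-03, -2.22876037e-05]), 'ee_pos': array([ 152.88334469, -528.13037311,  249.77879955]), 'tool_rot': array([ 0.56549793, -0.56500553,  0.42511646, -0.42456664]), 'ft_force': array([-1.08200999e-04,  1.17086398e-01,  8.17351401e-01]), 'moment': array([-0.02991838,  0.04163227, -0.01803582]), 'grip_width': 85.2525859374233}
[[ 9.99999583e-01  2.34858679e-04 -8.82205817e-04 -1.26099058e+00]
 [ 9.12671845e-04 -2.80273046e-01  9.59919885e-01 -1.23605065e+02]
 [-2.18129959e-05 -9.59920291e-01 -2.80273144e-01  7.18460003e+01]
 [ 0.00000000e+00  0.00000000e+00  0.00000000e+00  1.00000000e+00]] 65.70646984690485
```

View pics/top0.png

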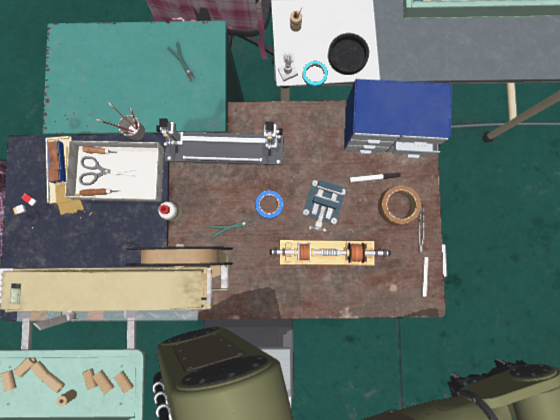

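View pics/side0.png

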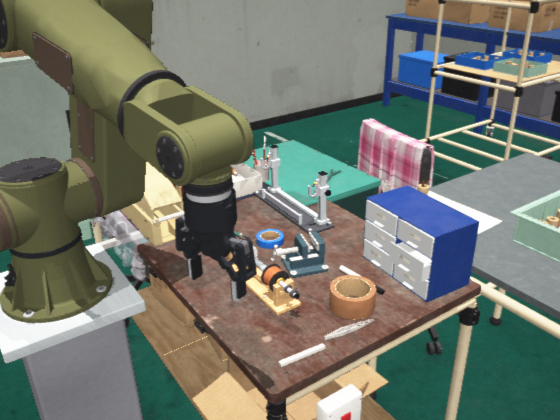

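The top view shows the bar in its rest at about (272–390, 253) and the stand at about (163–284, 120–163). The glue is at (167, 211), the tape at (269, 204), the nippers at (227, 228) and the pen at (375, 177). I'll enlarge both areas for the features.

```bash
cat > h.py <<'E'
from rig import bot
import numpy as np, cv2
from scipy.spatial.transform import Rotation as R
def rot(q): return R.from_quat(np.roll(q,-1))          # wxyz
def quat(r): return np.roll(r.as_quat(),1)
def cam_ray(c,u,v):
    f=210/np.tan(np.radians(c["fovy"])/2)
    return np.array(c["eye"]), rot(c["attitude"]).apply([(u-c["cx"])/f,(v-c["cy"])/f,1.])
def on_z(c,u,v,z):
    e,d=cam_ray(c,u,v); return e+d*(z-e[2])/d[2]
def at_depth(c,u,v):
    e,d=cam_ray(c,u,v); return e+d*c["depth"][int(round(v)),int(round(u))]
E
python3 - <<'E'
from h import *
c=bot.read_camera("top"); im=c["image"]
A=cv2.resize(im[110:175,155:295],None,fx=5,fy=4.5,interpolation=cv2.INTER_CUBIC)
A=cv2.resize(im[112:170,155:295],(700,290),interpolation=cv2.INTER_CUBIC)
B=cv2.resize(im[225:283,262:402],(700,290),interpolation=cv2.INTER_CUBIC)
cv2.imwrite("pics/crop1.png",np.vstack([A,B]))
for n,u,v,z in [("barL",272,253,55),("barR",390,253,55),("mid",330,253,55),("glue",167,211,120),("tape",269,204,19),("plA",210,233,8),("plB",244,223,8),("stand l",163,160,8),("stand r",284,163,8),("postL",169,128,155),("postR",270,128,155),("drawer", 346,120,0)]:
    print(n,on_z(c,u,v,z).round(0),at_depth(c,u,v).round(0))
E
```

```text
barL [ 394. -118.   55.] [ 394. -118.   57.]
barR [ 392. -412.   55.] [ 392. -410.   65.]
mid [ 393. -263.   55.] [ 393. -262.   67.]
glue [496. 129. 120.] [498. 134. 101.]
tape [ 522. -111.   19.] [ 524. -110.    3.]
plA [448.  45.   8.] [449.  46.  -1.]
plB [474. -44.   8.] [474. -45.  10.]
stand l [644. 172.   8.] [646. 174.  -0.]
stand r [ 632. -151.    8.] [ 634. -151.   -1.]
postL [688. 119. 155.] [694. 124. 134.]
postR [ 685. -119.  155.] [ 683. -119.  162.]
drawer [ 750. -319.    0.] [ 738. -314.   37.]
```

View pics/crop1.png

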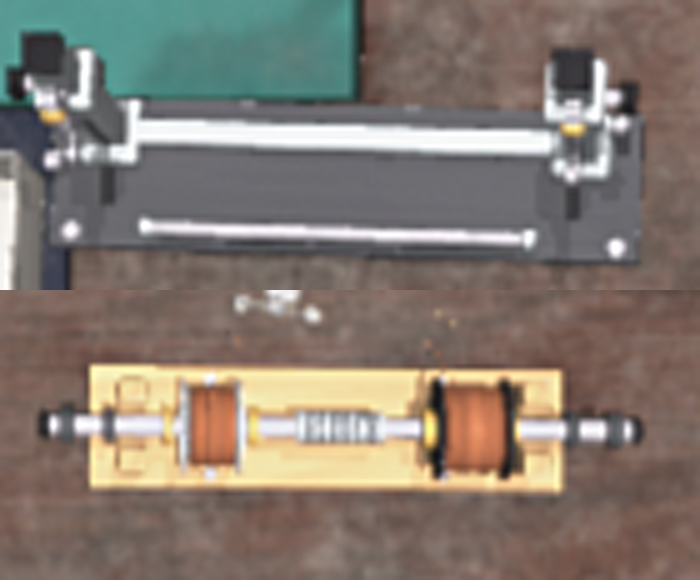

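```bash
cat >> h.py <<'E'
def att(yaw=0,tilt=0):   # tool y down, x along world x turned by yaw; tilt about the tool's jaw axis (raises +y end)
    M=np.array([[1,0,0],[0,0,1],[0,-1,0]]).astype(float)   # columns: x=(1,0,0) y=(0,0,-1) z=(0,1,0)
    return quat(R.from_euler('z',yaw)*R.from_euler('x',tilt)*R.from_matrix(M))
def wshot(name=None):
    s=bot.read_state(); c=bot.read_camera("wrist"); c["p"]=s["ee_pos"]; c["q"]=s["tool_rot"]
    if name: cv2.imwrite(f"pics/{name}.png",c["image"])
    import pickle; pickle.dump(c,open(f"pics/{name}.pkl","wb")); return c
def wray(c,u,v):
    f=210/np.tan(np.radians(c["fovy"])/2); a=np.array([u-c["cx"],v-c["cy"]]); r=np.hypot(*a)+1e-9
    d=np.array([*(np.sin(r/f)*a/r),np.cos(r/f)]); m=c["mount"]; q=rot(c["q"])
    return c["p"]+q.apply(m[:3,3]), q.apply(m[:3,:3]@(d/d[2]))
def w_on_z(c,u,v,z):
    e,d=wray(c,u,v); return e+d*(z-e[2])/d[2]
def w_depth(c,u,v):
    e,d=wray(c,u,v); return e+d*c["depth"][int(round(v)),int(round(u))]
E
python3 - <<'E'
from h import *
c=bot.read_camera("top")
P=lambda u,v,z:on_z(c,u,v,z).round(1)
print("jL,jR,sleeve",P(279.4,252,55),P(381,253,55),P(329.9,252.6,55))
g1,g2=P(155+145/5,112+225/5,35),P(155+529/5,112+238/5,35);print("guide",g1,g2,(g1+g2)/2)
print("hooktips",P(176.4,149,110),P(155+572/5,112+198/5,110))
print("corners",P(155+52/5,112+243/5,8),P(155+638/5,112+260/5,8),P(155+640/5,112+115/5,8))
bot.move_to([610,-90,300],att()); a=wshot("wR"); print(a["p"],bot.read_state()["clock"])
bot.move_to([610,150,300],att()); b=wshot("wL"); print(b["p"],bot.read_state()["clock"])
cv2.imwrite("pics/w2.png",np.vstack([a["image"][:,:],b["image"]])[::1])
I=[cv2.resize(k["image"],(400,300)) for k in(a,b)]; cv2.imwrite("pics/w2.png",np.hstack(I))
E
```

```text
jL,jR,sleeve [ 396.7 -136.9   55. ] [ 391.8 -389.8   55. ] [ 394.  -262.8   55. ]
guide [645.6 109.4  35. ] [636.3 -90.7  35. ] [640.95   9.35  35.  ]
hooktips [648.7 111.5 110. ] [ 639.4 -115.4  110. ]
corners [642.6 165.1   8. ] [ 629.6 -147.2    8. ] [ 708.3 -149.1    8. ]
[609.80201081 -90.87842819 299.92913487] 2.5667
[610.27559348 148.73294678 300.01075994] 3.5667
```

View pics/w2.png

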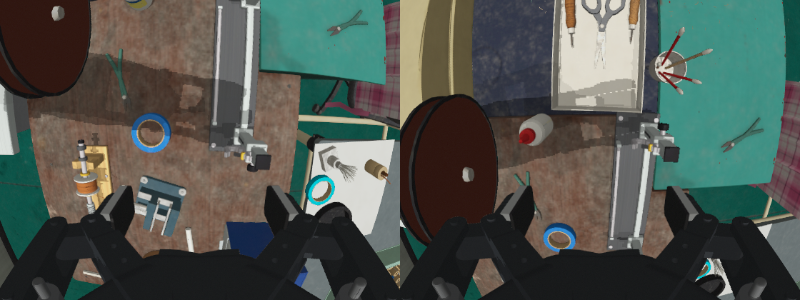

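The wrist views show the right hook at about (335, 212) and the left at about (357, 196) in full-size pixels. There is also a tall brown reel towards x ≈ 390, which has to be avoided. I'll enlarge the hooks and measure the reel from depth.

```bash
python3 - <<'E'
from h import *; import pickle
a=pickle.load(open("pics/wR.pkl","rb"));b=pickle.load(open("pics/wL.pkl","rb"))
I=[cv2.resize(k["image"][155:245,300:400],(400*1,360*1),interpolation=cv2.INTER_CUBIC) for k in(a,b)]
I=[cv2.resize(k["image"][v0:v0+85,u0:u0+65],None,fx=6,fy=6,interpolation=cv2.INTER_CUBIC) for k,u0,v0 in((a,320,175),(b,330,150))]
cv2.imwrite("pics/hooks.png",np.hstack(I))
# reel
c=bot.read_camera("top")
for u in range(130,240,12): print(u,at_depth(c,u,256).round(0),end=" ")
print(); 
for u,v in((20,40),(60,80),(85,130),(40,128),(110,40)): print(w_depth(a,u,v).round(0))
print("cabinet",[at_depth(c,u,v).round(0) for u,v in((352,95),(400,95),(445,95),(352,130))])
E
```

```text
130 [388.  51. 602.] 142 [388.  39. 592.] 154 [388.  38. 540.] 166 [389. 104. 221.] 178 [389.  78. 222.] 190 [388.  54. 213.] 202 [388.  30. 201.] 214 [388.  11. 159.] 226 [388.  -4.  59.] 238 [388. -28.  -2.] 
[406.  60. 219.]
[407.  29. 162.]
[408. -21. 122.]
[372. -13. 154.]
[407.  87.  61.]
cabinet [array([ 772., -317.,  128.]), array([ 758., -423.,  162.]), array([ 755., -526.,  167.]), array([ 677., -309.,  159.])]
```

View pics/hooks.png

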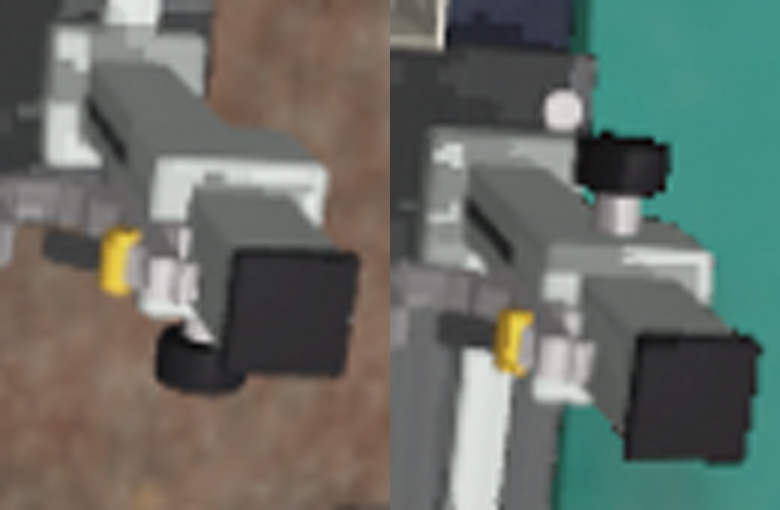

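```bash
python3 - <<'E'
from h import *; import pickle
for n,u0,v0 in(("wR",320,175),("wL",330,150)):
    c=pickle.load(open(f"pics/{n}.pkl","rb"))
    hsv=cv2.cvtColor(c["image"],cv2.COLOR_BGR2HSV)
    m=cv2.inRange(hsv,(18,130,120),(35,255,255)); m[:v0]=0;m[v0+85:]=0;m[:,:u0]=0;m[:,u0+65:]=0
    vv,uu=np.nonzero(m); P=np.array([w_depth(c,u,v) for u,v in zip(uu,vv)])
    print(n,"yellow n",len(uu),"uv",uu.mean(),vv.mean(),"med",np.median(P,0).round(1),"p10",np.percentile(P,10,axis=0).round(1),"p90",np.percentile(P,90,axis=0).round(1), "zs",np.sort(P[:,2]).round(0)[-12:])
    y0=int(round((vv.mean())))
    for v in range(y0-6,y0+5,1):
        print(v,[tuple(w_depth(c,u,v).round(0).astype(int)) for u in range(int(uu.min())-12,int(uu.max())+3,2)])
E
```

```text
wR yellow n 47 uv 338.72340425531917 217.61702127659575 med [ 667.  -112.1  133.9] p10 [ 665.5 -117.2  131.4] p90 [ 668.7 -108.5  134.8] zs [135. 135. 135. 135. 135. 135. 135. 135. 135. 135. 135. 135.]
212 [(np.int64(672), np.int64(-148), np.int64(0)), (np.int64(675), np.int64(-147), np.int64(1)), (np.int64(677), np.int64(-147), np.int64(0)), (np.int64(680), np.int64(-148), np.int64(-1)), (np.int64(683), np.int64(-148), np.int64(-1)), (np.int64(666), np.int64(-114), np.int64(111)), (np.int64(668), np.int64(-113), np.int64(113)), (np.int64(666), np.int64(-108), np.int64(131)), (np.int64(668), np.int64(-107), np.int64(131)), (np.int64(671), np.int64(-109), np.int64(126)), (np.int64(674), np.int64(-110), np.int64(125))]
213 [(np.int64(672), np.int64(-149), np.int64(-1)), (np.int64(675), np.int64(-149), np.int64(-1)), (np.int64(657), np.int64(-110), np.int64(127)), (np.int64(659), np.int64(-110), np.int64(127)), (np.int64(661), np.int64(-110), np.int64(127)), (np.int64(666), np.int64(-115), np.int64(110)), (np.int64(668), np.int64(-114), np.int64(113)), (np.int64(666), np.int64(-108), np
[... 9538 characters left out ...]
), (np.int64(699), np.int64(102), np.int64(20)), (np.int64(677), np.int64(135), np.int64(130)), (np.int64(679), np.int64(134), np.int64(129)), (np.int64(680), np.int64(135), np.int64(132)), (np.int64(681), np.int64(137), np.int64(137))]
210 [(np.int64(688), np.int64(97), np.int64(7)), (np.int64(690), np.int64(97), np.int64(8)), (np.int64(693), np.int64(98), np.int64(11)), (np.int64(694), np.int64(101), np.int64(19)), (np.int64(696), np.int64(101), np.int64(20)), (np.int64(699), np.int64(101), np.int64(20)), (np.int64(677), np.int64(133), np.int64(128)), (np.int64(678), np.int64(134), np.int64(132)), (np.int64(680), np.int64(134), np.int64(131)), (np.int64(681), np.int64(135), np.int64(136))]
```

```bash
python3 - <<'E'
from h import *; import pickle
a=pickle.load(open("pics/wR.pkl","rb"));b=pickle.load(open("pics/wL.pkl","rb"))
t=bot.read_camera("top")
def caps(c,f,box,z=155):
    m=cv2.inRange(cv2.cvtColor(c["image"],cv2.COLOR_BGR2HSV),(0,0,0),(179,255,62))
    k=np.zeros_like(m); u,v,w,h=box; k[v:v+h,u:u+w]=m[v:v+h,u:u+w]
    k=cv2.morphologyEx(k,cv2.MORPH_OPEN,np.ones((3,3)) if f is on_z else np.ones((7,7)))
    n,l,s,ce=cv2.connectedComponentsWithStats(k); i=1+s[1:,4].argmax(); x,y,w,h=s[i,:4]
    cor=np.array([f(c,uu,vv,z) for uu,vv in((x-.5,y-.5),(x+w-.5,y-.5),(x+w-.5,y+h-.5),(x-.5,y+h-.5))])
    print("cap",s[i],"centre",f(c,*ce[i],z).round(1),"size",np.ptp(cor,axis=0).round(1))
    return f(c,*ce[i],z)
for nm,f,R_,L_ in (("wrist",w_on_z,(a,(356,212,28,30)),(b,(430,190,0,0))),):
    r=caps(a,w_on_z,(355,212,30,32)); l=caps(b,w_on_z,(330+37,150+50,30,35))
    print(nm,"mid",(r+l)/2,"sep",np.linalg.norm(l-r),"yaw",-(l-r)[0]/(l-r)[1])
r=caps(t,on_z,(263,118,13,14)); l=caps(t,on_z,(157,117,13,11)); print("top mid",(r+l)/2,np.linalg.norm(l-r),-(l-r)[0]/(l-r)[1])
for n,u,v in(("yR",269.6,138),("yL",165.2,135)): print(n,on_z(t,u,v,133).round(1),at_depth(t,u,v).round(1))
print("stripR",[at_depth(t,269.4,v).round(0) for v in range(143,158,2)])
print("stripL",[at_depth(t,176.4,v).round(0) for v in range(143,155,2)])
print("cap depth",[w_depth(a,368,228).round(1),w_depth(b,446-0,208).round(1)])
E
```

```text
cap [357 217  22  20 416] centre [ 689.7 -113.9  155. ] size [22.5 19.4  0. ]
cap [369 206  22  21 417] centre [700.9 135.8 155. ] size [22.9 19.9  0. ]
wrist mid [695.26909794  10.93159356 155.        ] sep 249.93131177269106 yaw -0.04473538495799607
cap [267 123   6   7  42] centre [ 689.9 -117.4  155. ] size [17.  14.2  0. ]
cap [160 119   7   8  54] centre [702.  132.9 155. ] size [19.5 16.9  0. ]
top mid [695.93538345   7.76510617 155.        ] 250.64583549153812 -0.04809098370184181
yR [ 667.1 -116.8  133. ] [ 668.  -116.7  129.5]
yL [677.6 133.3 133. ] [678.5 134.2 129.6]
stripR [array([ 663., -115.,  100.]), array([ 652., -116.,  124.]), array([ 645., -116.,  134.]), array([ 670., -113.,   12.]), array([ 664., -113.,   11.]), array([ 660., -112.,    8.]), array([ 654., -112.,   11.]), array([ 649., -112.,    8.])]
stripL [array([686., 133.,  22.]), array([684., 136.,  10.]), array([679., 136.,  10.]), array([673., 135.,  13.]), array([668., 135.,  11.]), array([662., 135.,  13.])]
cap depth [array([ 689.1, -113.9,  159. ]), array([ 8.602e+02,  9.740e+01, -5.000e-01])]
```

```bash
python3 - <<'E'
from h import *
bot.move_to([500,-150,300],att()); bot.move_to([394,-240,200],att(-0.02)); c=wshot("wB"); print(c["p"],bot.read_state()["clock"])
cv2.imwrite("pics/wBc.png",cv2.resize(c["image"][100:350,220:350],None,fx=2.3,fy=2.3,interpolation=cv2.INTER_CUBIC))
E
```

```text
[ 395.20536316 -239.76456128  200.96155864] 5.6583
```

View pics/wBc.png

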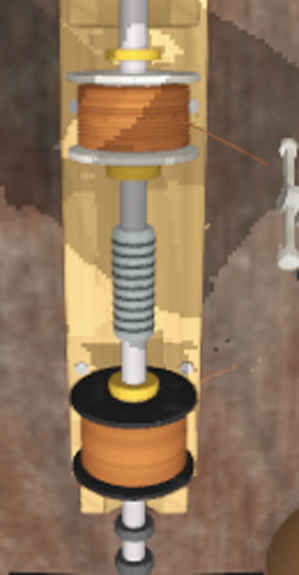

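```bash
python3 - <<'E'
from h import *; import pickle
c=pickle.load(open("pics/wB.pkl","rb")); P=lambda u,v,z:w_on_z(c,u,v,z).round(1)
# sleeve ends on the upper outline, z~61
e1=P(278,100+228/2.3-.3,60);e2=P(278,100+339/2.3-.3,60); print("sleeve",e1,e2,(e1+e2)/2)
print("collars R",P(278,100+525/2.3,58),P(278,100+562/2.3,58))
print("depth axis",[w_depth(c,278,v).round(1) for v in (105,185,215,225,235,258,318,337)])
g=c["image"][20:130,272:286].mean((1,2)); print(g.round(0).astype(int))
E
```

```text
sleeve [ 395.1 -236.3   60. ] [ 394.2 -280.3   60. ] [ 394.65 -258.3    60.  ]
collars R [ 392.3 -371.3   58. ] [ 391.9 -393.1   58. ]
depth axis [array([ 396.6, -158.4,   58.8]), array([ 395.3, -224.3,   60.2]), array([ 394.8, -249.7,   62.6]), array([ 394.6, -259. ,   61.7]), array([ 394.4, -267.5,   63.4]), array([ 393.9, -291.2,   59.4]), array([ 392.6, -357.1,   59.7]), array([ 392.1, -381.4,   60. ])]
[118 119 119 118 117 116 115 115 115 117 118 118 117 117 117 116 116 116
 116 116 117 117 117 116 115 109  74  52  51  50  50  46 112 182 196 196
 187 135 113 114 113 114 114 114 113 106  64 125 189 192 192 192 192 193
 193 192 192 173 174 173 166 161 166 152  81  81  81  81  81  80  77 105
 157 160 159 159 158 160 159 159 159 159 158 158 158 158 158 158 158 158
 171 178 191 198 198 195 195 196 202 201 191 177 177 182 181 178 184 200
 202 201]
```

```bash
python3 - <<'E'
from h import *; import pickle
for n,us,vs in(("wR",range(312,344,2),range(203,214,2)),("wL",range(322,354,2),range(191,203,2))):
    c=pickle.load(open(f"pics/{n}.pkl","rb"))
    for v in vs: print(n,v,*["%d,%d,%d"%tuple(w_depth(c,u,v)) for u in us])
c=pickle.load(open("pics/wB.pkl","rb")); print("jL",w_on_z(c,278.5,54.5,59).round(1),"jR",((w_on_z(c,278,328.3,58)+w_on_z(c,278,344.3,58))/2).round(1))
E
```

```text
wR 203 654,-133,6 656,-132,7 659,-132,7 662,-132,6 665,-132,7 655,-108,95 657,-108,95 660,-108,93 675,-132,8 678,-132,8 680,-132,9 683,-132,8 686,-132,8 681,-120,51 674,-108,96 674,-105,107
wR 205 654,-135,8 646,-108,102 648,-108,104 650,-107,105 652,-108,102 654,-109,100 656,-109,100 658,-108,101 661,-109,99 663,-108,102 665,-108,102 667,-108,101 669,-108,101 672,-110,96 673,-109,100 674,-107,107
wR 207 654,-137,8 646,-109,105 647,-108,111 649,-108,110 651,-108,110 655,-111,100 656,-111,101 658,-110,102 661,-111,100 663,-111,101 664,-110,104 666,-109,106 668,-109,107 670,-109,107 672,-109,107 674,-109,108
wR 209 654,-141,7 645,-111,107 646,-108,118 648,-108,116 650,-108,118 655,-113,100 657,-113,101 659,-113,101 661,-113,100 663,-113,100 664,-112,104 666,-111,108 667,-110,112 669,-109,113 671,-109,115 673,-109,115
wR 211 654,-143,7 645,-113,107 645,-108,124 647,-108,124 649,-108,123 667,-143,8 670,-143,8 673,-143,7 676,-143,7 663,-115,101 665,-114,103 665,-112,111 668,-112,111 669,-111,113 670,-109,120 671,-108,123
wR 213 655,-149,0 643,-108,130 645,-108,129 647,-108,130 649,-109,12
[... 600 characters left out ...]
674,140,96 677,139,95 695,120,19 691,128,49 684,139,93 685,139,94 686,141,102
wL 197 667,115,7 657,139,101 658,140,107 660,140,106 662,140,105 666,138,97 668,138,97 670,137,95 672,137,96 674,138,97 676,138,100 677,139,102 679,139,104 682,139,102 684,139,103 686,139,103
wL 199 668,112,7 656,137,102 657,140,113 658,141,119 660,141,118 666,135,96 668,135,96 670,135,96 672,135,95 674,136,99 676,136,99 677,138,106 678,138,108 680,139,110 682,139,111 684,139,111
wL 201 668,109,7 670,109,8 655,141,125 657,141,126 659,141,124 661,140,123 684,109,8 687,109,8 672,134,98 674,134,98 676,134,99 677,136,107 679,136,107 680,137,110 681,138,114 682,139,119
jL [ 397.8 -116.6   59. ] jR [ 392.1 -382.2   58. ]
```

```bash
python3 - <<'E'
from h import *; import pickle
c=pickle.load(open("pics/wB.pkl","rb"))
print("board",[w_depth(c,u,225).round(0) for u in (256,262,294,300)])
q=att(-0.02)
bot.move_gripper(50)
bot.servo_line([394.5,-260.5,120],q,speed=150)
print(bot.servo_line([394.5,-260.5,58],q,speed=60,until_force=8),bot.read_state()["ee_pos"])
bot.move_gripper(10,60); s=bot.read_state(); print("grip",s["grip_width"],s["ee_pos"],s["ft_force"])
bot.servo_line([394.5,-260.5,75],q,speed=40); bot.dwell(.2)
s=bot.read_state(); print(s["grip_width"],s["ft_force"],s["moment"],s["clock"])
E
```

```text
board [array([ 372., -277.,    9.]), array([ 378., -276.,   12.]), array([ 411., -278.,   10.]), array([ 417., -278.,    9.])]
False [ 394.65613733 -260.62592118   58.33029291]
grip 14.18466678314511 [ 394.25358112 -260.55910296   58.32822795] [-4.05732964  0.93166579  6.14195769]
13.929674577585825 [ 0.69922544  0.52623295 -4.68197251] [-0.00248662 -0.03230778 -0.01540658] 9.175
```

```bash
python3 - <<'E'
from h import *
bot.servo_line([394.5,-260.5,240],att(-0.02),speed=200)
q=att(-0.0455,-0.017)
bot.servo_line([664.4,10.5,240],q,speed=220)
bot.servo_line([664.4,10.5,165],q,speed=120); bot.dwell(.2)
s=bot.read_state(); print(s["ee_pos"],rot(s["tool_rot"]).as_matrix().round(3).tolist(),s["ft_force"],s["grip_width"],s["clock"])
t=bot.read_camera("top"); sd=bot.read_camera("side"); c=wshot("wH")
A=cv2.resize(t["image"][105:165,150:290],(700,300),interpolation=cv2.INTER_CUBIC)
B=cv2.resize(c["image"],(400,300)); C=cv2.resize(sd["image"][130:250,230:350],(300,300),interpolation=cv2.INTER_CUBIC)
cv2.imwrite("pics/hang.png",np.vstack([A,np.hstack([B,C])]))
E
```

```text
[664.66390394  10.48275631 165.89726976] [[0.999, 0.001, 0.046], [-0.045, -0.017, 0.999], [0.001, -1.0, -0.017]] [-0.05839382 -0.05815123 -4.37042412] 14.197435521398656 13.0167
```

View pics/hang.png

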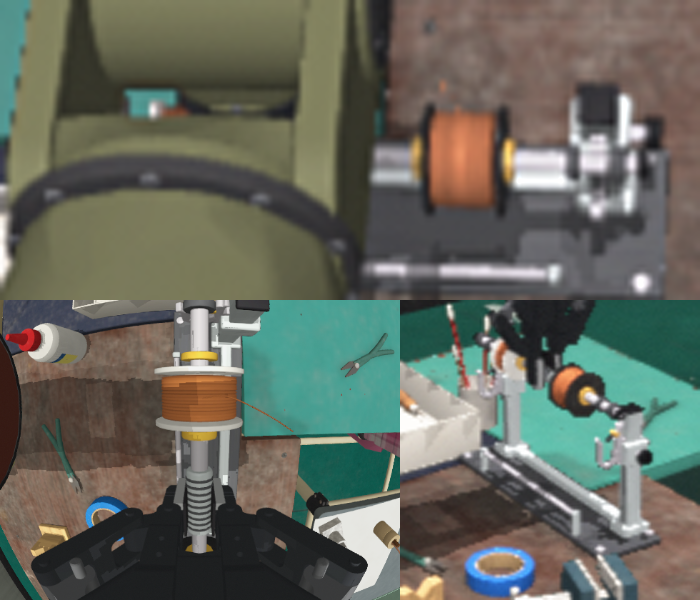

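```bash
python3 - <<'E'
from h import *; import pickle
t=bot.read_camera("top"); c=pickle.load(open("pics/wH.pkl","rb"))
print("journal R top",on_z(t,150+603/5,105+160/5,164).round(1))
for v in (30,90): 
    row=c["image"][v,230:320].astype(int).sum(1); print(v,row.tolist())
print("sleeve",[w_depth(c,u,v).round(1) for u,v in((280,250),(280,285),(279,330))],"rod",w_depth(c,279,30).round(1),w_depth(c,279,60).round(1))
q=att(-0.0455,-0.017)
r=bot.servo_line([664.4,10.5,142],q,speed=60); bot.dwell(.2); s=bot.read_state(); print(s["ee_pos"],s["ft_force"])
f0=s["ft_force"]
for z in (136,132,128,124):
    r=bot.servo_line([664.4,10.5,z],q,speed=15,until_force=12); s=bot.read_state(); print(z,r,s["ee_pos"].round(1),(s["ft_force"]-f0).round(1),s["moment"].round(2),s["clock"])
    if r: break
E
```

```text
journal R top [ 661.1 -120.   164. ]
30 [90, 90, 90, 84, 84, 84, 104, 119, 129, 143, 182, 196, 211, 242, 281, 319, 323, 430, 642, 650, 657, 690, 703, 708, 713, 715, 658, 335, 346, 342, 319, 294, 284, 285, 287, 284, 349, 473, 533, 563, 592, 617, 639, 648, 660, 666, 673, 681, 686, 685, 676, 670, 663, 655, 647, 641, 628, 611, 596, 576, 537, 422, 300, 287, 279, 261, 254, 237, 238, 261, 283, 284, 290, 296, 294, 292, 312, 303, 343, 486, 618, 669, 708, 724, 724, 725, 725, 724, 723, 723]
90 [290, 294, 291, 293, 299, 298, 297, 291, 285, 281, 279, 273, 279, 291, 537, 460, 629, 645, 595, 551, 464, 297, 198, 202, 215, 291, 315, 316, 319, 317, 317, 321, 319, 315, 313, 311, 354, 472, 537, 567, 596, 622, 640, 651, 660, 667, 674, 681, 685, 683, 675, 669, 660, 653, 647, 638, 619, 568, 590, 569, 522, 413, 272, 245, 243, 247, 249, 247, 243, 234, 244, 349, 357, 362, 369, 363, 355, 309, 276, 475, 635, 694, 726, 727, 727, 725, 720, 710, 705, 705]
sleeve [array([666.1,  30.8, 169.2]), array([665.4,  15. , 170. ]), array([663.8, -11.7, 166.9])] rod [669.6 116.2 164.4] [669.  104.2 165.6]
[664.56541516  10.46827004 142.42758379] [ 0.31165671 -0.80916328 -5.34759444]
136 False [664.4  10.5 135.9] [-0.1  1.   1.2] [-0.07 -0.   -0.02] 14.5
132 False [664.5  10.5 132.5] [-3.1  1.1 10.3] [ 0.11  0.38 -0.05] 14.9167
128 False [663.9  10.5 127.3] [-5.4  2.   4. ] [ 0.19  0.87 -0.06] 15.3333
124 False [663.9  10.5 123.2] [-5.8  1.7  1.3] [0.02 0.84 0.  ] 15.75
```

```bash
python3 - <<'E'
from h import *
q=att(-0.0455,-0.017); f0=np.array([.31,-.81,-5.35]); x=664.4
for z in (120,116,113,111,109,107.5,106,105,104,103):
    s=bot.read_state(); fx=(s["ft_force"]-f0)[0]
    if abs(fx)>3: x+=np.sign(fx)*0.8
    r=bot.servo_line([x,10.5,z],q,speed=15,until_force=9); s=bot.read_state(); f=s["ft_force"]-f0
    print(z,r,s["ee_pos"].round(1),f.round(1),s["moment"].round(2),s["clock"])
    if f[2]>9: break
E
```

```text
120 False [663.8  10.5 119.8] [-1.   0.6  0.1] [ 0.01 -0.03  0.03] 16.175
116 False [663.6  10.5 115.9] [ 0.1  0.7 -0.9] [ 0.06 -0.   -0.03] 16.5917
113 False [663.6  10.5 112.9] [0.  1.1 1. ] [ 0.07 -0.02  0.  ] 16.9417
111 False [663.5  10.5 110.9] [-1.2  1.4  0.5] [ 0.05  0.03 -0.01] 17.225
109 False [663.5  10.5 108.9] [-0.6  0.6  0.9] [ 0.04 -0.01 -0.07] 17.5083
107.5 False [663.6  10.5 107.4] [0.5 1.2 1.1] [-0.02 -0.03  0.03] 17.7583
106 False [663.8  10.5 107.1] [-5.3  0.8  9.6] [ 0.01  0.81 -0.01] 18.0083
```

```bash
python3 - <<'E'
from h import *
q=att(-0.0455,-0.017); f0=np.array([.31,-.81,-5.35]); x=662.8; z=106.0
for i in range(8):
    r=bot.servo_line([x,10.5,z],q,speed=10); bot.dwell(.15); s=bot.read_state(); f=s["ft_force"]-f0
    print(round(x,1),z,s["ee_pos"].round(1),f.round(1),s["moment"].round(2),s["clock"])
    if f[2]>13 : break
    if abs(f[0])>3: x+=np.sign(f[0])*0.5
    z-=0.5
bot.dwell(.5); s=bot.read_state(); print((s["ft_force"]-f0).round(1),s["moment"].round(2),s["grip_width"],s["clock"])
t=bot.read_camera("top"); sd=bot.read_camera("side"); c=wshot("wS")
B=cv2.resize(c["image"],(400,300)); C=cv2.resize(sd["image"][140:230,230:350],(400,300),interpolation=cv2.INTER_CUBIC)
A=cv2.resize(t["image"][105:165,150:290],(800,300),interpolation=cv2.INTER_CUBIC)
cv2.imwrite("pics/seat.png",np.vstack([A,np.hstack([B,C])]))
E
```

```text
662.8 106.0 [663.5  10.5 107. ] [ 1.5  1.9 10.9] [ 0.02 -0.19 -0.  ] 18.4083
662.8 105.5 [663.6  10.5 107. ] [-1.3  0.9 15.3] [ 0.06  0.09 -0.02] 18.8083
[-0.9  1.  14.7] [-0.02  0.1  -0.01] 13.964160872229918 19.3083
```

View pics/seat.png

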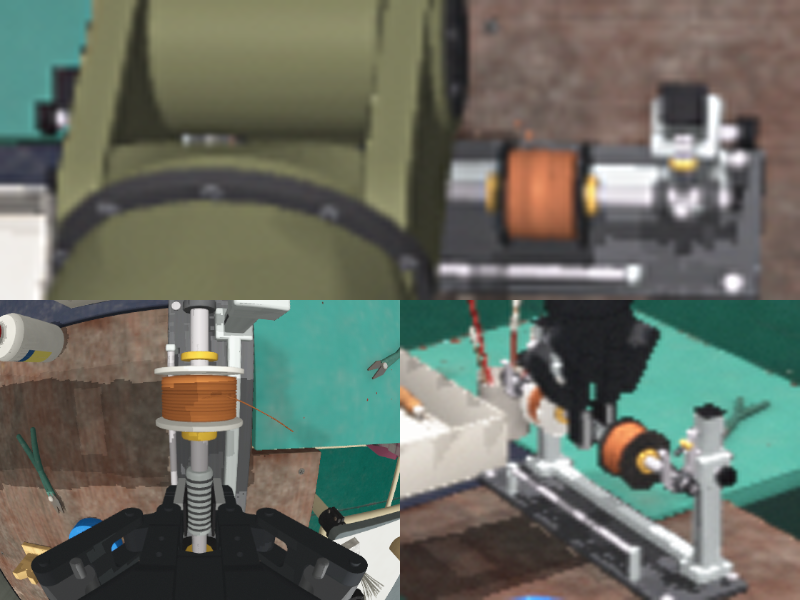

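```bash
python3 - <<'E'
from h import *
q=att(-0.0455,-0.017); f0=np.array([.31,-.81,-5.35]); x=663.4
bot.servo_line([x,10.5,115],q,speed=20); bot.dwell(.2); s=bot.read_state(); print(s["ee_pos"].round(1),(s["ft_force"]-f0).round(1),s["moment"].round(2))
z=117.
for i in range(16):
    bot.servo_line([x,10.5,z],q,speed=15); bot.dwell(.15); s=bot.read_state(); f=s["ft_force"]-f0
    print(z,s["ee_pos"].round(1),f.round(1),s["moment"].round(2),round(s["clock"],1))
    if f[2]<-8: break
    z+=0.7
E
```

```text
[663.3  10.5 114.8] [-0.6  0.8 -0.4] [0.08 0.02 0.01]
117.0 [663.4  10.5 117. ] [0.3 0.4 0.6] [ 0.07 -0.    0.02] 20.7
117.7 [663.4  10.5 117.7] [-0.5  0.7  0.5] [ 0.05 -0.02 -0.02] 21.1
118.4 [663.4  10.5 118.4] [-0.9  0.3  0.5] [ 0.03 -0.05 -0.  ] 21.5
119.10000000000001 [663.4  10.5 119.1] [-0.1  0.7  0.7] [ 0.04 -0.   -0.02] 21.9
119.80000000000001 [663.4  10.5 119.8] [0.2 0.5 0.5] [-0.01 -0.01  0.03] 22.3
120.50000000000001 [663.4  10.5 120.5] [-0.6  0.7  0.6] [-0.01 -0.03 -0.01] 22.7
121.20000000000002 [663.4  10.5 121.2] [-0.1 -0.1 -0.7] [ 0.05  0.04 -0.03] 23.1
121.90000000000002 [663.2  10.5 121.5] [ 1.3  0.4 -5.9] [ 0.08 -0.15 -0.04] 23.5
122.60000000000002 [663.2  10.5 121.9] [  3.6   0.6 -15. ] [ 0.03 -0.6   0.02] 23.9
```

```bash
python3 - <<'E'
from h import *
q=att(-0.0455,-0.017); f0=np.array([.31,-.81,-5.35]); x=663.4
bot.dwell(.4); s=bot.read_state(); print((s["ft_force"]-f0).round(1),s["moment"].round(2))
bot.servo_line([x,10.5,109],q,speed=25); z=108.
for i in range(8):
    bot.servo_line([x,10.5,z],q,speed=10); bot.dwell(.15); s=bot.read_state(); f=s["ft_force"]-f0
    print(z,s["ee_pos"].round(1),f.round(1),s["moment"].round(2),round(s["clock"],1))
    if f[2]>6: break
    z-=0.4
bot.dwell(.3); bot.move_gripper(45); bot.dwell(.3); s=bot.read_state(); print(s["ft_force"].round(1),s["grip_width"])
bot.servo_line([x,10.5,180],q,speed=60); bot.servo_line([x-130,10.5,300],att(),speed=150)
s=bot.read_state(); print(s["ft_force"].round(1),s["clock"])
bot.dwell(.3); t=bot.read_camera("top"); sd=bot.read_camera("side"); c=wshot("wE")
A=cv2.resize(t["image"][105:165,150:290],(800,300),interpolation=cv2.INTER_CUBIC)
B=cv2.resize(c["image"],(400,300)); C=cv2.resize(sd["image"][140:230,230:350],(400,300),interpolation=cv2.INTER_CUBIC)
cv2.imwrite("pics/end.png",np.vstack([A,np.hstack([B,C])]))
E
```

```text
[  3.3   0.8 -19.2] [ 0.05 -0.53 -0.02]
108.0 [663.4  10.5 108.1] [-0.6  0.5  0.5] [ 0.03  0.   -0.01] 25.4
107.6 [663.4  10.5 107.6] [0.  1.1 0.3] [ 0.01 -0.06 -0.06] 25.8
107.19999999999999 [663.4  10.5 107.3] [0.5 1.9 1.8] [ 0.01 -0.05 -0.07] 26.2
106.79999999999998 [663.5  10.5 107.1] [-1.5  0.3  7.1] [ 0.01  0.29 -0.06] 26.6
[-0.6 -0.6 -0.3] 44.906912894734425
[ 0.3 -0.2  0.4] 30.3083
```

View pics/end.png

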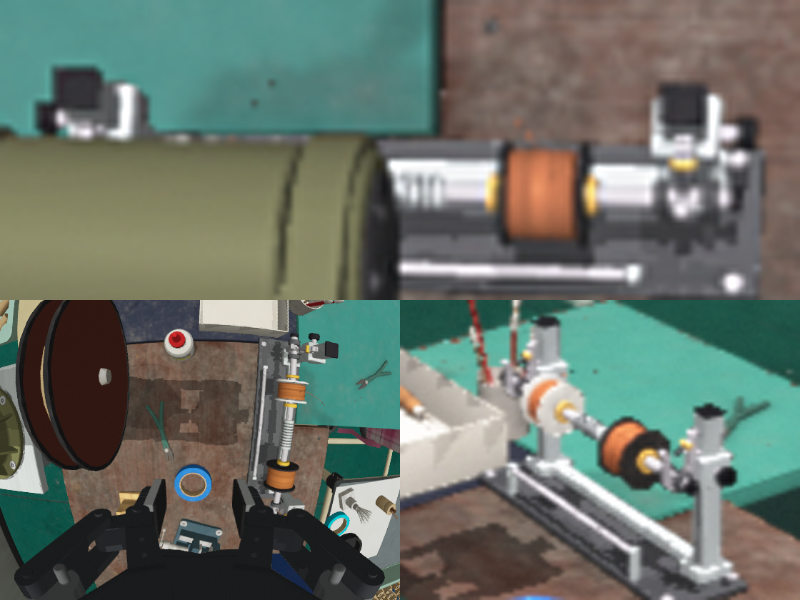

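The final view shows the bar hanging in both hooks, with the yellow latch tips above it and nothing touching it. I'll check the rod height near each end by depth, then hand in.

```bash
python3 - <<'E'
from h import *; import pickle
c=pickle.load(open("pics/wE.pkl","rb"))
for v in (518-300,432-300,395-300,370-300): 
    v=int(v*1.4); P=np.array([w_depth(c,u,v) for u in range(375,430)]); 
    k=(P[:,2]>80)&(P[:,2]<150); print(v,P[k][P[k][:,2].argmax()].round(1) if k.any() else None)
bot.finish_job()
E
```

```text
305 None
184 [663.9  18.  111.3]
133 [664.8  71.5 123.7]
98 [665.5 106.4 108.4]
the job is handed in; nothing more can be done
```

The bar is hanging in both hooks with both latches closed over it. I handed the job in at about 30 s of the 58 s allowed; no verdict was reported.

**Hook heights:** The wrist camera's depth showed the right hook about 4 mm higher than the left, so I tilted the bar to match before lowering it in. It bottomed out at the height I expected.

**Press:** I pressed both ends home with about 15 N in total. The moment was near zero, so each hook carried roughly 7 N.

**Tug:** The upward pull reached 15 to 19 N in total and was also balanced, so both latches held. Each hook saw well under 20 N, judged from the wrist force and moment. The bar rose about 14.8 mm before it stopped, slightly more than the stated 12 to 14 mm.

**Release:** I let the bar back down into the hooks, opened the fingers with the bar at about 104 mm, and moved the gripper clear.

**Last checks:**
- **Final picture:** It shows the bar in both hooks and the bench items in view apparently undisturbed; I did not measure their positions.
- **Rod height:** The rod top measured 108 mm near the left hook, about 2 mm above what I expected, but within camera error. The depth reading at the right end failed, so that side rests on the pictures and the force balance.
- **Cameras:** The top and wrist cameras disagreed by about 3 to 4 mm in y. I used the difference between bar and hook positions, on which they agreed to about 1 mm.

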